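# Hold a bonded pin down in the lever press

### The job

The steel pin in the cream resin block has just been bonded in: set the block in the nest on the press's drawn-out loading slide with the pin up, let go of it, and push the slide fully home under the ram. Then pull the side lever down until the sprung foot bears on the pin and is pushed 6 mm up into the ram (its green ring about half swallowed), never as far as swallowing the red ring. Finish while still holding the lever there; leave the blue block and the other loose things alone.

Things in the scene. Friction and masses are not known exactly. Their poses are not given: they have to be found in the camera images.
- press: green bench lever press, fixed to the bench, base 290 x 130 x 20 mm, head 90 mm wide from z = 138 to 253 mm with its front face at x = -38 mm; origin on the bench under the ram axis, x points to the back of the press (the operator and the loading slide are on -x), y to the operator's left, z up. The lever pivots about the press x axis at y = +30 mm, z = 190 mm; bar and hub lie at x = -46 to -64 mm
- press_slide (a joint): travel of the aluminium loading slide along the press x axis, m: 0 drawn out (towards the operator), 0.14 home against the stop, nest right under the ram; it stays where it is left (friction 3 N). It starts at 0 to 0.02
- nest (a point): centre of the flat floor of the nest on the loading slide, 42 mm above the bench; axes as the press. The nest is 55 mm long (x) and 35 mm wide (y) inside, bounded by four dark corner pieces 8 mm high whose inner edges slope open to 62 x 42 mm at the top, with open gaps between the corners
- slide_knob (a point): centre of the flat front face of the black pull knob (26 mm across, 18 mm deep) on the slide's front stalk, 100 mm in front of the nest centre, 38 mm above the bench; axes as the press; push it along press +x
- press_lever (a joint): angle of the press lever about the press x axis, rad: 0 raised (bar 33 degrees above level, pointing to press -y), grows as the lever is pulled down, end stop 1.15. A spring lifts it back when let go; with the foot on the pin about 5 N at the grip holds it. Each radian lowers the ram by 24 mm; with the block in the nest the foot meets the pin at about 0.67 rad
- lever_grip (a point): centre of the black round grip on the lever's end, 26 mm across and 75 mm long, lying level along the press x axis, 220 mm from the pivot axis and at x = -95 mm in the press frame; its free end points to the operator and it turns freely on its spindle
- press_foot (a joint): how far the sprung foot is pushed up into the ram, m: 0 fully out, end stop 0.012; spring 2.5 N/mm with 5 N preload (20 N at 0.006). On its 17 mm stem the 4 mm green ring is swallowed by the ram between 0.004 and 0.008, the 2.5 mm red ring below it between 0.008 and 0.0105
- foot_face (a point): centre of the underside of the foot, a dark disc 24 mm across; 86 mm above the bench when the lever is up
- cream_block: cream resin block, 30 x 50 x 12 mm, with a grey steel pin 16 mm across standing 16 mm out of the middle of its top (28 mm high in all), 35 to 70 g, loose on the bench; origin at the centre of its underside, z up (its sides stand 12 degrees off this frame's axes: see cream_pin)
- cream_pin (a point): centre of the top of the cream block's pin, 28 mm above the block's underside; x lies along the block's 30 mm width, y along its 50 mm length, z up. The block goes into the nest with its length along the press x axis, either way round; pick it by the pin or across its width
- blue_block: blue-grey resin block with a like pin, 50 x 30 x 12 mm (28 mm high in all), loose; origin at the centre of its underside; leave it alone
- ply_offcut: loose plywood block, 57 x 54 x 44 mm, a bystander; origin at the centre of its underside
- tape_roll: loose yellow tape roll, 55 mm across, 20 mm high, a bystander; origin at the centre of its underside
- yellow_cup: loose yellow plastic tub, 76 x 84 x 46 mm, a bystander; origin at the centre of its underside

How it is judged (in metres and radians):
On the way, in this order (a step that is already met when the one before it is completed fails the run):
1. the cream block sits flat in the nest of the slide, pin up, and is let go (horizontal distance between cream_block and nest below 0.006 m and z of cream_block in the frame of nest between -0.003 and 0.003 m and angle between cream_block's own z axis and vertical below 0.06 rad and angle between the y axis of cream_pin and the x axis of nest, either way round below 0.2 rad and contact force between the fingers and cream_block below 0.1 N), for 0.2 s.
2. the slide is home under the ram with the block in its nest (value of joint press_slide above 0.136 m and horizontal distance between cream_block and nest below 0.006 m and z of cream_block in the frame of nest below 0.003 m), for 0.2 s.
At the end, for the whole second after the job is handed in: The slide is home (within 4 mm of its stop), the cream block lies flat in the nest (within 6 mm of its centre) under the foot, and through the last second the robot is on the lever grip and keeps the sprung foot pushed in between 4 and 8 mm (all of step 2 and value of joint press_foot between 0.004 and 0.008 m and angle between cream_block's own z axis and vertical below 0.06 rad and angle between the y axis of cream_pin and the x axis of nest, either way round below 0.2 rad and contact force between any of the fingers, the arm and press above 1 N and distance between the grasp point and lever_grip below 0.08 m); the arm keeps its last pose, push and grip.
It fails at once if the foot is driven past the red ring (more than 10.5 mm) (value of joint press_foot above 0.0105 m).
It fails at once if the blue block or another loose thing is shifted by more than 20 mm (distance of any of blue_block, ply_offcut, tape_roll, yellow_cup from where it was at the start of the episode above 0.02 m).
It also fails if it takes over 72 s, if anything falls off the work surface, if the arm or the gripper's body presses on something with over 40 N, if the wrist force passes 120 N, or if a joint passes its speed limit or range.

### The arm

A 6-joint arm with a two-finger parallel gripper is mounted at the origin on a cart in front of the work surface, level with it; the furniture and walls round the work are solid. World frame = base frame: x ahead of the robot, y to its left, z up, the work surface at z = 0. Lengths are in m, angles in degrees, forces in N, time in s.
With the tool pointing down it reaches from about 0.375 to 0.975 m from the base axis. Payload 3.8 kg.
Tool frame: the origin (TCP) lies midway between the tips of the shut fingers; the grasp point (between the pads) lies env.grip_depth behind it (env.grip_depth is the distance from the TCP to the grasp point, in m); y points along the fingers, z is the direction in which the jaws open and shut, and the axes are right-handed (so a half turn about y gives the same grasp; the last joint's range is limited). The gripper opens to 88 mm and grips with 3 to 60 N. Pads are 18 mm wide; open, the fingers measure 123 mm over their backs; the gripper's body (75 mm by 187 mm) begins 45 mm behind the grasp point.
Start: joints at [-71.786, 15.12, 91.902, -0, 72.978, -2.114], TCP at [0.234, -0.633, 0.239] pointing down, gripper open.
Joint ranges: [-150.88, 150.88], [-54.13, 125.18], [17.81, 147.31], [-75.09, 255.09], [0, 152.58], [-146.25, 146.25]. Speed limits (degrees/s): [147.25, 147.25, 180, 180, 180, 180].

### API

Orientations are given as [roll, pitch, yaw] about the fixed x, y, z axes, in that order (R = Rz(yaw) Ry(pitch) Rx(roll)).
In Python, from station import env gives the robot as it stands.
- The arm moves only by the shell command python3 -m handwheel 'ROWS'. ROWS is JSON, a list of rows, each an object of numbers: "jaw": the opening, from 0 (shut) to 1 (fully open); "tx", "ty", "tz": the shift along the tool's x, y, z in m; "wx", "wy", "wz": the turn, a rotation vector about the tool's x, y, z in degrees. A call has 1 to 10 rows; each row is the pose to reach, as a shift and turn from the pose commanded when the call began, along the tool's axes at that moment; what a row does not reach only later rows make up. A row lasts 1/10 s, in which the tool goes at most 50 mm and 8.59 degrees, less where a joint would pass 70% of its speed; a pose out of reach is approached as far as the arm can. A call with a gripper value outside its range is refused whole. The fingers move at their own pace and stop on an object; the grip force is fixed at half the most. Time passes only in rows, so rows that repeat a pose let the fingers close. It gives the time, the measured TCP pose, the force and the opening at its end, in the units of the state.
- env.read_state(): the state, without advancing time (a new reading comes with each control period).
- env.snapshot(name): name is "side" or "top"; returns (picture, depth): 480x640x3 uint8, red, green, blue; 480x640 float32, m along the optical axis (not along the pixel's ray), 0 where there is no reading.
- env.camera_info(name): a dict with "fx", "fy", "cx", "cy" (pixels), "camera_from_world" (4x4, takes a point from world to camera coordinates). Camera axes: x right, y down, z forward; pixel columns grow to the right and rows downward; lengths in m; the calibration is good to about 2 mm. A picture is of the moment at which its call begins. camera_info takes no time and is no camera call.
- env.finish_job(): hands the job in, once; it reports no verdict.
The state is a dict: "time": time; "qpos": joint angles; "joint_velocities": joint speeds; "joint_efforts": joint torques, N m; "eef_pos": TCP position; "ee_rot": TCP orientation; "force": force on the tool from outside, world axes, zero at the start; "moment": the same for the moment, N m; "width": finger opening in m.
Only numpy, scipy, OpenCV 4.12 (cv2) and the standard library are available. Lean on these libraries where they do the work, as an engineer would, in place of code of your own. Each camera call takes 0.05 s, during which the arm holds its last target. There are 200 camera calls.

## Working session

There is one attempt and no reset: what is moved stays moved. The work goes in short steps, Python scripts to look and compute and a shell command to move; the robot and the scene stay as the last step left them, time stands still between calls to the robot, and variables do not carry over. Pictures are saved under pics/ and viewed, about 8 in all and at most 12, crops included, and the job is handed in when it is done.

```bash
ls; mkdir -p pics; cat > h.py <<'E'
import numpy as np, cv2
from station import env
from scipy.spatial.transform import Rotation as R
def cam(n):
    i=env.camera_info(n); return i,np.linalg.inv(np.array(i["camera_from_world"]))
def ray(n,u,v):
    i,T=cam(n); d=T[:3,:3]@np.array([(u-i["cx"])/i["fx"],(v-i["cy"])/i["fy"],1.]); return T[:3,3],d
def onz(n,u,v,z):
    o,d=ray(n,u,v); return o+d*(z-o[2])/d[2]
def dep(n,u,v,D):
    o,d=ray(n,u,v); return o+d*D[int(v),int(u)]
def px(n,p):
    i=env.camera_info(n); c=np.array(i["camera_from_world"])@np.r_[p,1]; return i["fx"]*c[0]/c[2]+i["cx"],i["fy"]*c[1]/c[2]+i["cy"]
def tool():
    s=env.read_state(); return np.array(s["eef_pos"]),R.from_euler('xyz',s["ee_rot"],degrees=True)
def save(n,f):
    a,d=env.snapshot(n); cv2.imwrite(f"pics/{f}.png",a[:,:,::-1]); np.savez(f"pics/{f}.npz",a=a,d=d); return a,d
E
python3 - <<'E'
from h import *
np.set_printoptions(precision=4,suppress=True)
print(env.read_state(),env.grip_depth); p,r=tool(); print(r.as_matrix())
for n in("side","top"): save(n,n+"0"); i,T=cam(n); print(n,T,i["fx"])
E
```

```text
pics
{'time': 0.0, 'qpos': array([-71.7852,  15.1666,  91.9819,   0.0002,  72.9791,  -2.1164]), 'joint_velocities': array([-0.057 ,  0.1242, -0.0553,  0.038 , -0.0996, -0.0024]), 'joint_efforts': array([ -0.0006, -50.2119, -35.6878,   0.0725,   0.0293,  -0.0001]), 'eef_pos': array([ 0.2343, -0.6323,  0.2374]), 'ee_rot': array([ -90.1275,    0.0049, -159.6689]), 'force': array([0.2962, 0.8521, 0.0451]), 'moment': array([-0.04  ,  0.0224,  0.0635]), 'width': 0.08816304628860812} 0.0187
[[-0.9377 -0.0007  0.3474]
 [-0.3474  0.0021 -0.9377]
 [-0.0001 -1.     -0.0022]]
side [[ 0.9981  0.036  -0.049   0.635 ]
 [ 0.0607 -0.5331  0.8439 -1.4749]
 [ 0.0042 -0.8453 -0.5343  1.113 ]
 [ 0.      0.      0.      1.    ]] 614.9670745188674
top [[ 0.0114 -0.9943  0.1062  0.39  ]
 [-0.9985 -0.0171 -0.0528  0.0702]
 [ 0.0543 -0.1055 -0.9929  1.6984]
 [ 0.      0.      0.      1.    ]] 516.7802297645737
```

View pics/top0.png

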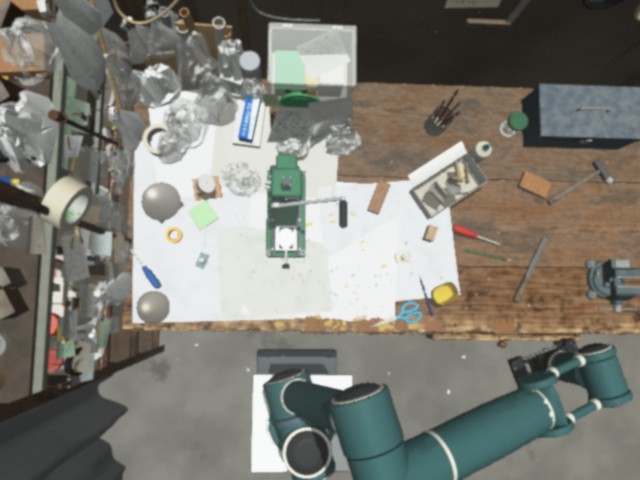

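View pics/side0.png

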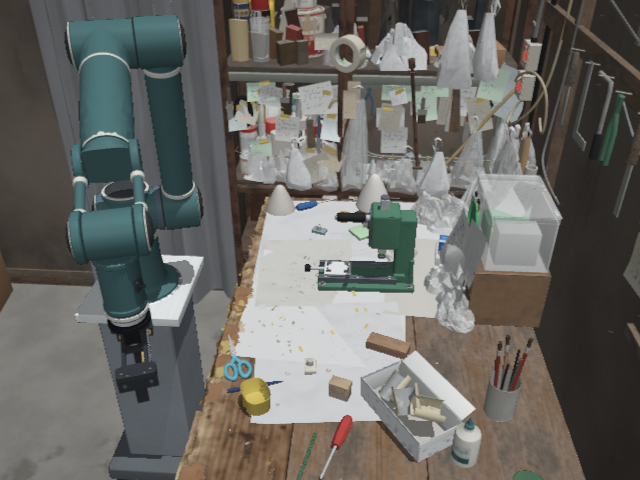

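The top view shows the press at (286,210) with its slide towards the robot, the knob at (286,266), the grip at (343,213) and the cream block at about (402,257). The blue block is at (202,260). The side view shows cream at (310,366), the knob at (307,268) and the grip at (352,217). Next I take enlarged crops.

```bash
python3 - <<'E'
from h import *
np.set_printoptions(precision=4,suppress=True)
t=np.load("pics/top0.npz");s=np.load("pics/side0.npz")
f=lambda a,x,y,w,h,k:cv2.resize(a[y:y+h,x:x+w,::-1],None,fx=k,fy=k,interpolation=cv2.INTER_CUBIC)
A=np.hstack([f(t['a'],382,237,40,30,10),f(t['a'],260,220,50,37.5.__int__()+1,8)[:300]])
B=np.hstack([f(s['a'],290,351,40,30,10),f(s['a'],295,245,80,60,5)])
cv2.imwrite("pics/crop0.png",np.vstack([A,B]))
for n,z,uv in(("top",.028,(402,257)),("side",.028,(310,363)),("top",.038,(286,266)),("side",.038,(307,268)),("top",.3,(343,213))): print(n,onz(n,*uv,z),dep(n,*uv,(t if n=="top" else s)['d']))
E
```

```text
top [ 0.5324 -0.3204  0.028 ] [ 0.5325 -0.3208  0.026 ]
side [ 0.538 -0.342  0.028] [ 0.5378 -0.3395  0.0256]
top [0.4965 0.0591 0.038 ] [0.4957 0.0592 0.05  ]
side [0.4975 0.0567 0.038 ] [0.498  0.0514 0.0418]
top [ 0.6281 -0.0935  0.3   ] [ 0.6251 -0.0914  0.3177]
```

View pics/crop0.png

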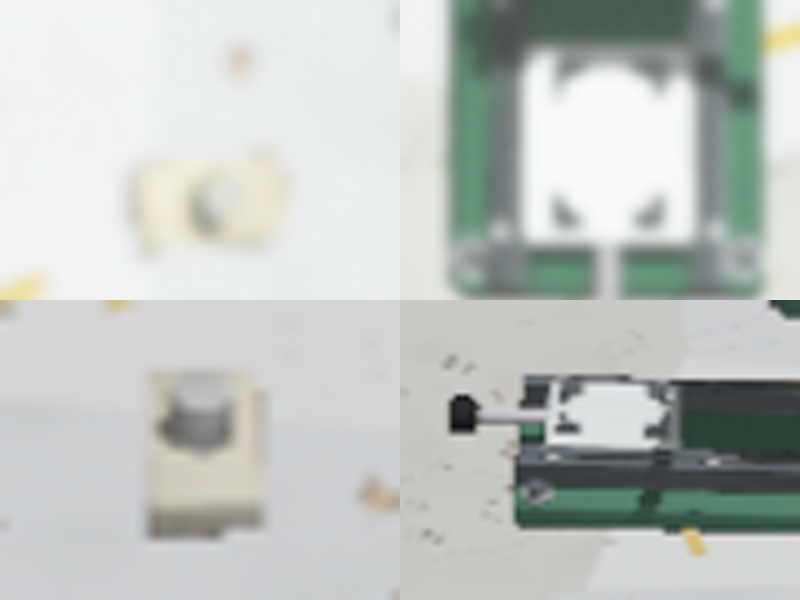

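The crops show the pin top at about u=403.2, v=255.5 in the top view. The nest's corner pieces are centred near (286, 237.5). Next I measure positions and yaws from depth and edges.

```bash
python3 - <<'E'
from h import *
np.set_printoptions(precision=4,suppress=True)
t=np.load("pics/top0.npz");s=np.load("pics/side0.npz")
def cloud(n,S,x0,x1,y0,y1):
    i,T=cam(n);v,u=np.mgrid[y0:y1,x0:x1];D=S['d'][y0:y1,x0:x1]
    P=np.stack([(u-i["cx"])/i["fx"]*D,(v-i["cy"])/i["fy"]*D,D],-1)@T[:3,:3].T+T[:3,3]
    return P.reshape(-1,3),S['a'][y0:y1,x0:x1].reshape(-1,3).astype(int)
for n,S,b in(("top",t,(390,416,248,265)),("side",s,(300,322,355,388))):
    P,c=cloud(n,S,*b)
    m=(P[:,2]>.007)&(P[:,2]<.017); r=cv2.minAreaRect(P[m][:,:2].astype(np.float32)*1000); print(n,"block",m.sum(),r)
    k=(P[:,2]>.021); print("pin",k.sum(),P[k].mean(0),np.ptp(P[k],0), "bench z",np.median(P[P[:,2]<.006][:,2]))
# press yaw: rail / base edges
for n,S,b in(("top",t,(262,312,205,262)),("side",s,(315,410,255,296))):
    P,c=cloud(n,S,*b); g=(c[:,1]>c[:,0]+25)&(P[:,2]>.012)&(P[:,2]<.028)
    r=cv2.minAreaRect(P[g][:,:2].astype(np.float32)*1000); print(n,"base",g.sum(),r,P[g].min(0),P[g].max(0))
    w=(c.min(1)>215)&(P[:,2]>.034)&(P[:,2]<.055); print("slide white",w.sum(),cv2.minAreaRect(P[w][:,:2].astype(np.float32)*1000),np.median(P[w][:,2]))
print("nest top",onz("top",286,237.5,.048),"knob face top",onz("top",286,269,.038))
for u,v in((290+30/5,0),): pass
# side: nest corners crop x 555-400..665-400 /5+295 ; y 378-300..435-300 /5+245
print("nest side",onz("side",295+212/5,245+108/5,.048),"knob side",onz("side",295+52/5,245+113/5,.038))
print("pin top",onz("top",403.2,255.6,.028),"pin side",onz("side",290+20,351+8.8,.028))
# grip
for n,S,b in(("top",t,(336,350,197,230)),("side",s,(333,372,208,225))):
    P,c=cloud(n,S,*b); g=(c.max(1)<70)&(P[:,2]>.2)
    print(n,"grip",g.sum(),np.median(P[g],0),P[g].min(0),P[g].max(0))
E
```

```text
top block 95 ((533.4182739257812, -331.6964111328125), (66.59186553955078, 43.34971237182617), 89.19778442382812)
pin 18 [ 0.5254 -0.3044  0.1192] [0.1494 0.4041 1.6754] bench z -0.0016296337582912823
side block 135 ((542.590576171875, -351.47528076171875), (32.97867202758789, 97.57978057861328), 4.917494773864746)
pin 37 [ 0.554  -0.5167  0.2027] [0.1029 1.155  1.0908] bench z 1.959908059068205e-06
top base 343 ((614.9645385742188, 62.3310546875), (170.34567260742188, 121.73893737792969), 0.9544187784194946) [0.5296 0.0011 0.012 ] [0.7011 0.1236 0.0273]
slide white 356 ((583.9551391601562, 60.543296813964844), (71.8603286743164, 64.56184387207031), 1.002341628074646) 0.04030302837257094
side base 530 ((669.1473999023438, 38.612735748291016), (272.4727478027344, 105.07843780517578), 3.1394925117492676) [ 0.5331 -0.0124  0.0121] [0.8062 0.0946 0.0279]
slide white 170 ((584.3123779296875, 59.25444030761719), (73.68824005126953, 63.152130126953125), 87.70257568359375) 0.04083151947184627
nest top [0.5875 0.0607 0.048 ] knob face top [0.4869 0.059  0.038 ]
nest side [0.5901 0.056  0.048 ] knob side [0.4925 0.0585 0.038 ]
pin top [ 0.537  -0.3244  0.028 ] pin side [ 0.5371 -0.3306  0.028 ]
  return _methods._mean(a, axis=axis, dtype=dtype,
  ret = um.true_divide(
Traceback (most recent call last):
ValueError: zero-size array to reduction operation minimum which has no identity
```

```bash
python3 - <<'E'
from h import *
np.set_printoptions(precision=4,suppress=True)
A=lambda n,c,a,b,z,o,k:(lambda p,q:print(c,p,q,np.linalg.norm((p-q)[:2]),np.degrees(np.arctan2(*(q-p)[1::-1]))))(onz(n,o[0]+a[0]/k,o[1]+a[1]/k,z),onz(n,o[0]+b[0]/k,o[1]+b[1]/k,z))
o=(381.5,236.5)
A("top","bottom edge",(148,250),(278,242),.012,o,10);A("top","top edge",(135,168),(262,155),.012,o,10);A("top","left",(135,168),(148,250),.012,o,10)
o=(289.5,350.5)
A("side","left",(148,72),(148,210),.012,o,10);A("side","front",(148,210),(262,203),.012,o,10);A("side","right",(250,72),(262,203),.012,o,10)
t=np.load("pics/top0.npz")['d'];s=np.load("pics/side0.npz")['d']
print("grip",dep("top",343,206,t),dep("top",343,222,t),dep("top",343,213,t),dep("side",345,217,s),dep("side",355,217,s))
E
```

```text
bottom edge [ 0.5185 -0.3049  0.012 ] [ 0.5218 -0.3484  0.012 ] 0.043630120890002407 -85.63163239445831
top edge [ 0.5456 -0.3008  0.012 ] [ 0.5507 -0.3433  0.012 ] 0.04286782065922368 -83.27636149771843
left [ 0.5456 -0.3008  0.012 ] [ 0.5185 -0.3049  0.012 ] 0.027459070796841532 -171.25246534087836
left [ 0.5205 -0.307   0.012 ] [ 0.5247 -0.3563  0.012 ] 0.049517161789710204 -85.04642845759425
front [ 0.5247 -0.3563  0.012 ] [ 0.553 -0.352  0.012] 0.0285930928586066 8.639168848785937
right [ 0.5466 -0.3053  0.012 ] [ 0.553 -0.352  0.012] 0.04718184573000802 -82.19837445424213
grip [ 0.6431 -0.0905  0.3244] [ 0.6001 -0.0913  0.3192] [ 0.6251 -0.0914  0.3177] [ 0.6118 -0.1081  0.318 ] [ 0.6374 -0.1001  0.3143]
```

```bash
python3 -m handwheel '[{"tx":-0.39,"ty":0.10,"tz":-0.18,"wy":-76,"jaw":1},{"tx":-0.39,"ty":0.10,"tz":-0.18,"wy":-76,"jaw":1},{"tx":-0.39,"ty":0.10,"tz":-0.18,"wy":-76,"jaw":1},{"tx":-0.39,"ty":0.10,"tz":-0.18,"wy":-76,"jaw":1},{"tx":-0.39,"ty":0.10,"tz":-0.18,"wy":-76,"jaw":1},{"tx":-0.39,"ty":0.10,"tz":-0.18,"wy":-76,"jaw":1},{"tx":-0.39,"ty":0.10,"tz":-0.18,"wy":-76,"jaw":1},{"tx":-0.39,"ty":0.10,"tz":-0.18,"wy":-76,"jaw":1},{"tx":-0.39,"ty":0.10,"tz":-0.18,"wy":-76,"jaw":1},{"tx":-0.39,"ty":0.10,"tz":-0.18,"wy":-76,"jaw":1}]'; python3 -m handwheel '[{"jaw":1},{"jaw":1}]'
python3 - <<'E'
from h import *
np.set_printoptions(precision=4,suppress=True)
p,r=tool(); print(p,r.as_matrix(),env.read_state()["qpos"])
a,d=save("side","s1"); print("tcp px",px("side",p),"pin px",px("side",[.537,-.328,.028]))
cv2.imwrite("pics/s1c.png",cv2.resize(a[290:400,250:390,::-1],None,fx=5,fy=5,interpolation=cv2.INTER_CUBIC))
E
```

```text
[ 0.2343 -0.6323  0.2375] [[-0.9377 -0.0006  0.3474]
 [-0.3474  0.0019 -0.9377]
 [-0.0001 -1.     -0.002 ]] [-71.7872  15.1654  91.973    0.001   72.9785  -2.1152]
tcp px (np.float64(142.12247478000046), np.float64(381.23580692077564)) pin px (np.float64(310.03350895582963), np.float64(359.08810657872095))schema error: expected keys jaw, tx, ty, tz, wx, wy, wz
schema error: expected keys jaw, tx, ty, tz, wx, wy, wz
```

View pics/s1c.png

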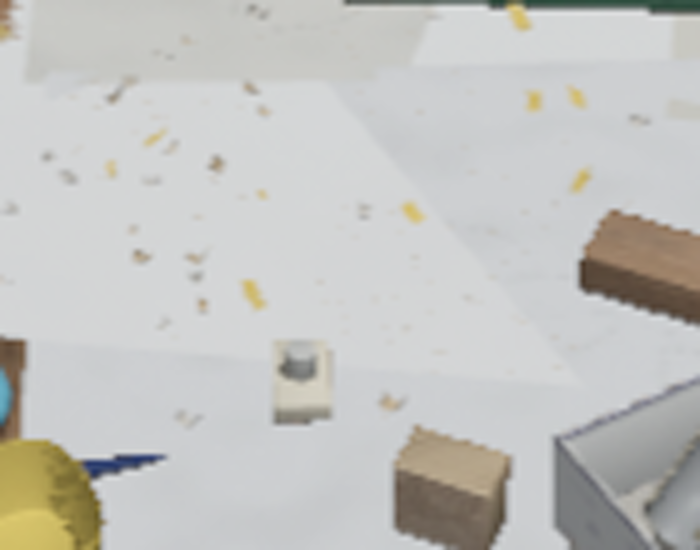

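The call was refused because every row needs all seven keys, so the arm hasn't moved. The view shows the cream block at crop (302,380) with clear space around it. I resend with full rows.

```bash
python3 -m handwheel '[{"tx":-0.2,"ty":0,"tz":-0.09,"wx":0,"wy":-38,"wz":0,"jaw":1},{"tx":-0.39,"ty":0.10,"tz":-0.18,"wx":0,"wy":-76,"wz":0,"jaw":1},{"tx":-0.39,"ty":0.10,"tz":-0.18,"wx":0,"wy":-76,"wz":0,"jaw":1},{"tx":-0.39,"ty":0.10,"tz":-0.18,"wx":0,"wy":-76,"wz":0,"jaw":1},{"tx":-0.39,"ty":0.10,"tz":-0.18,"wx":0,"wy":-76,"wz":0,"jaw":1},{"tx":-0.39,"ty":0.10,"tz":-0.18,"wx":0,"wy":-76,"wz":0,"jaw":1},{"tx":-0.39,"ty":0.10,"tz":-0.18,"wx":0,"wy":-76,"wz":0,"jaw":1},{"tx":-0.39,"ty":0.10,"tz":-0.18,"wx":0,"wy":-76,"wz":0,"jaw":1},{"tx":-0.39,"ty":0.10,"tz":-0.18,"wx":0,"wy":-76,"wz":0,"jaw":1},{"tx":-0.39,"ty":0.10,"tz":-0.18,"wx":0,"wy":-76,"wz":0,"jaw":1}]'; python3 -m handwheel '[{"tx":0,"ty":0,"tz":0,"wx":0,"wy":0,"wz":0,"jaw":1},{"tx":0,"ty":0,"tz":0,"wx":0,"wy":0,"wz":0,"jaw":1}]'
python3 - <<'E'
from h import *
np.set_printoptions(precision=4,suppress=True)
p,r=tool(); print(p,r.as_matrix(),env.read_state()["qpos"])
g=np.array([.537,-.328,p[2]]); print("delta tool",r.inv().apply(g-p), "yaw z",np.degrees(np.arctan2(r.as_matrix()[1,2],r.as_matrix()[0,2])))
a,d=save("side","s2"); print("tcp px",px("side",p))
cv2.imwrite("pics/s2c.png",cv2.resize(a[280:400,250:390,::-1],None,fx=5,fy=5,interpolation=cv2.INTER_CUBIC))
E
```

```text
time: 1.15
eef_pos: [0.5395, -0.324, 0.1363]
ee_rot: [-90.1, 0.2, -83.3]
force: [-0.7, -1.0, 0.1]
width: 0.0881
time: 1.35
eef_pos: [0.5372, -0.3294, 0.1389]
ee_rot: [-90.0, -0.0, -83.7]
force: [-0.2, 0.3, 1.2]
width: 0.0883
[ 0.5372 -0.3294  0.1389] [[ 0.1089 -0.0002  0.994 ]
 [-0.994  -0.0005  0.1089]
 [ 0.0004 -1.     -0.0003]] [-33.7683  14.7898 103.2824  -0.0347  61.9241 -40.0059]
delta tool [-0.0014 -0.     -0.    ] yaw z 6.253875709594567
tcp px (np.float64(309.73246764181744), np.float64(325.6228707176776))
```

View pics/s2c.png

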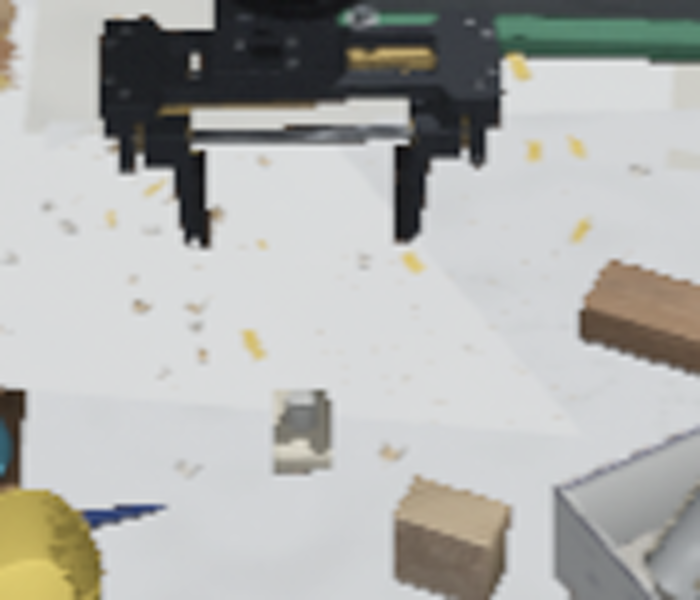

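The gripper (fingertips at crop (195,240) and (408,240)) is centred over the block at (302,430), with clearance on both sides. I go down, square the block by squeezing across its width, then regrip on the pin.

```bash
python3 -m handwheel '[{"tx":0,"ty":0.05,"tz":0,"wx":0,"wy":0,"wz":0,"jaw":1},{"tx":0,"ty":0.09,"tz":0,"wx":0,"wy":0,"wz":0,"jaw":1},{"tx":0,"ty":0.12,"tz":0,"wx":0,"wy":0,"wz":0,"jaw":1},{"tx":0,"ty":0.132,"tz":0,"wx":0,"wy":0,"wz":0,"jaw":1},{"tx":0,"ty":0.132,"tz":0,"wx":0,"wy":0,"wz":0,"jaw":0.8},{"tx":0,"ty":0.132,"tz":0,"wx":0,"wy":0,"wz":0,"jaw":0.6},{"tx":0,"ty":0.132,"tz":0,"wx":0,"wy":0,"wz":0,"jaw":0.4},{"tx":0,"ty":0.132,"tz":0,"wx":0,"wy":0,"wz":0,"jaw":0.35},{"tx":0,"ty":0.132,"tz":0,"wx":0,"wy":0,"wz":0,"jaw":0.3},{"tx":0,"ty":0.132,"tz":0,"wx":0,"wy":0,"wz":0,"jaw":0.3}]'
```

```text
time: 2.4
eef_pos: [0.5382, -0.3289, 0.0076]
ee_rot: [-89.9, -0.0, -83.7]
force: [0.1, 0.2, 0.3]
width: 0.0426
```

```bash
python3 -m handwheel '[{"tx":0,"ty":0,"tz":0,"wx":0,"wy":0,"wz":0,"jaw":0.3},{"tx":0,"ty":0,"tz":0,"wx":0,"wy":0,"wz":0,"jaw":0.3},{"tx":0,"ty":0,"tz":0,"wx":0,"wy":0,"wz":0,"jaw":0.3},{"tx":0,"ty":0,"tz":0,"wx":0,"wy":0,"wz":0,"jaw":0.3}]'
```

```text
time: 2.8
eef_pos: [0.5377, -0.3286, 0.0069]
ee_rot: [-90.0, 0.0, -83.7]
force: [-0.4, 0.7, 2.4]
width: 0.0292
```

```bash
python3 -m handwheel '[{"tx":0,"ty":0,"tz":0,"wx":0,"wy":0,"wz":0,"jaw":0.55},{"tx":0,"ty":0,"tz":0,"wx":0,"wy":0,"wz":0,"jaw":0.55},{"tx":0,"ty":0,"tz":0,"wx":0,"wy":0,"wz":0,"jaw":0.55},{"tx":0,"ty":-0.01,"tz":0,"wx":0,"wy":0,"wz":0,"jaw":0.55},{"tx":0,"ty":-0.01,"tz":0,"wx":0,"wy":0,"wz":0,"jaw":0.3},{"tx":0,"ty":-0.01,"tz":0,"wx":0,"wy":0,"wz":0,"jaw":0.2},{"tx":0,"ty":-0.01,"tz":0,"wx":0,"wy":0,"wz":0,"jaw":0},{"tx":0,"ty":-0.01,"tz":0,"wx":0,"wy":0,"wz":0,"jaw":0},{"tx":0,"ty":-0.01,"tz":0,"wx":0,"wy":0,"wz":0,"jaw":0},{"tx":0,"ty":-0.01,"tz":0,"wx":0,"wy":0,"wz":0,"jaw":0}]';python3 -m handwheel '[{"tx":0,"ty":0,"tz":0,"wx":0,"wy":0,"wz":0,"jaw":0},{"tx":0,"ty":0,"tz":0,"wx":0,"wy":0,"wz":0,"jaw":0},{"tx":0,"ty":0,"tz":0,"wx":0,"wy":0,"wz":0,"jaw":0}]'
```

```text
time: 3.8
eef_pos: [0.5376, -0.3286, 0.0166]
ee_rot: [-90.0, 0.0, -83.7]
force: [-0.1, 0.4, 0.6]
width: 0.0144
time: 4.1
eef_pos: [0.5376, -0.3286, 0.0166]
ee_rot: [-90.0, 0.0, -83.7]
force: [-0.4, 0.8, -0.6]
width: 0.0148
```

```bash
python3 -m handwheel '[{"tx":0,"ty":-0.05,"tz":0,"wx":0,"wy":0,"wz":0,"jaw":0},{"tx":0,"ty":-0.1,"tz":0,"wx":0,"wy":0,"wz":0,"jaw":0},{"tx":-0.04,"ty":-0.13,"tz":-0.086,"wx":0,"wy":-85,"wz":0,"jaw":0},{"tx":-0.04,"ty":-0.13,"tz":-0.086,"wx":0,"wy":-85,"wz":0,"jaw":0},{"tx":-0.04,"ty":-0.13,"tz":-0.086,"wx":0,"wy":-85,"wz":0,"jaw":0},{"tx":-0.04,"ty":-0.13,"tz":-0.086,"wx":0,"wy":-85,"wz":0,"jaw":0},{"tx":-0.04,"ty":-0.13,"tz":-0.086,"wx":0,"wy":-85,"wz":0,"jaw":0},{"tx":-0.04,"ty":-0.13,"tz":-0.086,"wx":0,"wy":-85,"wz":0,"jaw":0},{"tx":-0.04,"ty":-0.13,"tz":-0.086,"wx":0,"wy":-85,"wz":0,"jaw":0},{"tx":-0.04,"ty":-0.13,"tz":-0.086,"wx":0,"wy":-85,"wz":0,"jaw":0}]'
python3 - <<'E'
from h import *
np.set_printoptions(precision=4,suppress=True)
p,r=tool(); print(p,r.as_matrix(),env.read_state()["qpos"])
E
```

```text
time: 5.1
eef_pos: [0.4477, -0.2983, 0.1467]
ee_rot: [-90.0, -0.0, -14.6]
force: [0.2, 0.2, -0.0]
width: 0.0145
[ 0.4477 -0.2983  0.1467] [[ 0.9679  0.      0.2514]
 [-0.2514 -0.      0.9679]
 [ 0.     -1.     -0.    ]] [ -36.3331    4.7589  114.164     0.0005   61.0749 -111.7704]
```

```bash
python3 -m handwheel '[{"tx":-0.01,"ty":0,"tz":0.05,"wx":0,"wy":-8,"wz":0,"jaw":0},{"tx":-0.02,"ty":0,"tz":0.09,"wx":0,"wy":-15.5,"wz":0,"jaw":0},{"tx":-0.078,"ty":0,"tz":0.349,"wx":0,"wy":-15.5,"wz":0,"jaw":0},{"tx":-0.078,"ty":0,"tz":0.349,"wx":0,"wy":-15.5,"wz":0,"jaw":0},{"tx":-0.078,"ty":0,"tz":0.349,"wx":0,"wy":-15.5,"wz":0,"jaw":0},{"tx":-0.078,"ty":0,"tz":0.349,"wx":0,"wy":-15.5,"wz":0,"jaw":0},{"tx":-0.078,"ty":0,"tz":0.349,"wx":0,"wy":-15.5,"wz":0,"jaw":0},{"tx":-0.078,"ty":0,"tz":0.349,"wx":0,"wy":-15.5,"wz":0,"jaw":0},{"tx":-0.078,"ty":0,"tz":0.349,"wx":0,"wy":-15.5,"wz":0,"jaw":0},{"tx":-0.078,"ty":0,"tz":0.349,"wx":0,"wy":-15.5,"wz":0,"jaw":0}]';python3 -m handwheel '[{"tx":0,"ty":0,"tz":0,"wx":0,"wy":0,"wz":0,"jaw":0},{"tx":0,"ty":0,"tz":0,"wx":0,"wy":0,"wz":0,"jaw":0},{"tx":0,"ty":0,"tz":0,"wx":0,"wy":0,"wz":0,"jaw":0}]'
python3 - <<'E'
from h import *
np.set_printoptions(precision=4,suppress=True)
p,r=tool(); print(p,r.as_matrix(),env.read_state()["qpos"])
b=p+[0,0,-.0166]
a,d=save("side","s3"); 
f=lambda a,x,y,w,h,k:cv2.resize(a[y:y+h,x:x+w,::-1],None,fx=k,fy=k,interpolation=cv2.INTER_CUBIC)
cv2.imwrite("pics/s3c.png",f(a,250,180,130,110,6))
print(px("side",b),px("side",b+[0,0,.012]))
E
```

```text
time: 6.1
eef_pos: [0.4621, 0.0589, 0.1467]
ee_rot: [-90.0, 0.0, 0.7]
force: [-0.3, -0.4, -0.8]
width: 0.0147
time: 6.4
eef_pos: [0.4623, 0.0579, 0.1467]
ee_rot: [-90.0, 0.0, 0.5]
force: [0.9, 0.0, -0.2]
width: 0.0146
[0.4623 0.0579 0.1467] [[ 1.     -0.     -0.0082]
 [ 0.0082 -0.0001  1.    ]
 [-0.     -1.     -0.0001]] [  4.0738  -3.2581 122.2918  -0.0058  60.9694 -86.396 ]
(np.float64(294.9213133025039), np.float64(241.89920615015322)) (np.float64(294.8395300801962), np.float64(238.4819973638665))
```

View pics/s3c.png

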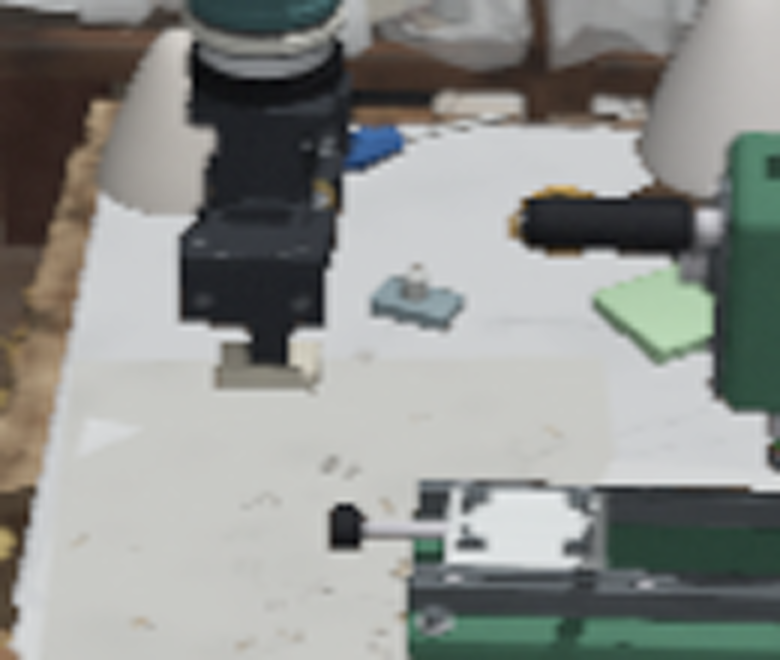

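The block hangs level, with its near bottom edge from crop (217,386) to (303,388). The nest's corner pieces are at (475,495), (583,497), (468,545) and (578,548), and the knob face is at (330,527).

```bash
python3 - <<'E'
from h import *
np.set_printoptions(precision=4,suppress=True)
q=lambda x,y,z:onz("side",250+x/6-.42,180+y/6-.42,z)
for e in((217,386),(303,388)): print("edge",q(*e,.130))
print("end corner far",q(321,380,.130))
N=[q(*e,.047) for e in((475,495),(583,497),(468,545),(578,548))]; print(np.array(N),np.mean(N,0)); print("knob",q(330,527,.038))
p,r=tool();print(px("side",[p[0]-.025,p[1]-.015,.1301]),px("side",[p[0]+.025,p[1]-.015,.1301]))
a,d=save("top","t3")
cv2.imwrite("pics/t3c.png",cv2.resize(a[195:295,250:360,::-1],None,fx=6,fy=6,interpolation=cv2.INTER_CUBIC))
E
```

```text
edge [0.4363 0.0451 0.13  ]
edge [0.4788 0.0462 0.13  ]
end corner far [0.487  0.0541 0.13  ]
[[0.5625 0.0799 0.047 ]
 [0.6177 0.0818 0.047 ]
 [0.5614 0.0354 0.047 ]
 [0.6164 0.0365 0.047 ]] [0.5895 0.0584 0.047 ]
knob [0.4899 0.0593 0.038 ]
(np.float64(285.9888378535264), np.float64(244.290217963097)) (np.float64(302.8645291413552), np.float64(244.90739963363077))
```

View pics/t3c.png

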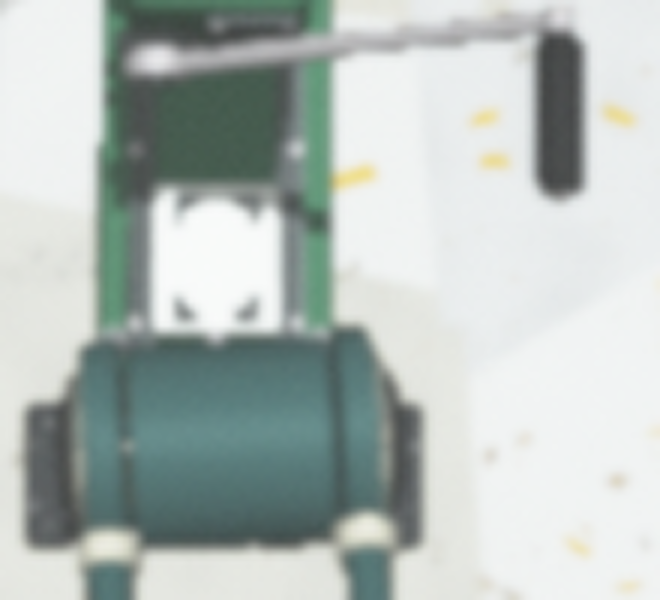

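The top view confirms the slide nest is clear ahead, with the lever grip well off to the right at (560,115). Forward and down.

```bash
python3 -m handwheel '[{"tx":0.04,"ty":0,"tz":0,"wx":0,"wy":-0.8,"wz":0,"jaw":0},{"tx":0.08,"ty":0,"tz":0,"wx":0,"wy":-0.8,"wz":0,"jaw":0},{"tx":0.11,"ty":0.03,"tz":0,"wx":0,"wy":-0.8,"wz":0,"jaw":0},{"tx":0.126,"ty":0.06,"tz":0,"wx":0,"wy":-0.8,"wz":0,"jaw":0},{"tx":0.126,"ty":0.07,"tz":0,"wx":0,"wy":-0.8,"wz":0,"jaw":0},{"tx":0.126,"ty":0.07,"tz":0,"wx":0,"wy":-0.8,"wz":0,"jaw":0},{"tx":0.126,"ty":0.07,"tz":0,"wx":0,"wy":-0.8,"wz":0,"jaw":0}]'
python3 - <<'E'
from h import *
np.set_printoptions(precision=4,suppress=True)
p,r=tool(); print(p,r.as_euler('xyz',degrees=True))
a,d=save("side","s4")
cv2.imwrite("pics/s4c.png",cv2.resize(a[220:300,290:390,::-1],None,fx=8,fy=7.5,interpolation=cv2.INTER_CUBIC))
E
```

```text
time: 7.2
eef_pos: [0.5875, 0.0601, 0.0771]
ee_rot: [-90.0, 0.0, 1.4]
force: [-0.4, 0.6, 0.9]
width: 0.0148
[0.5875 0.0601 0.0771] [-90.0008   0.0377   1.3752]
```

View pics/s4c.png

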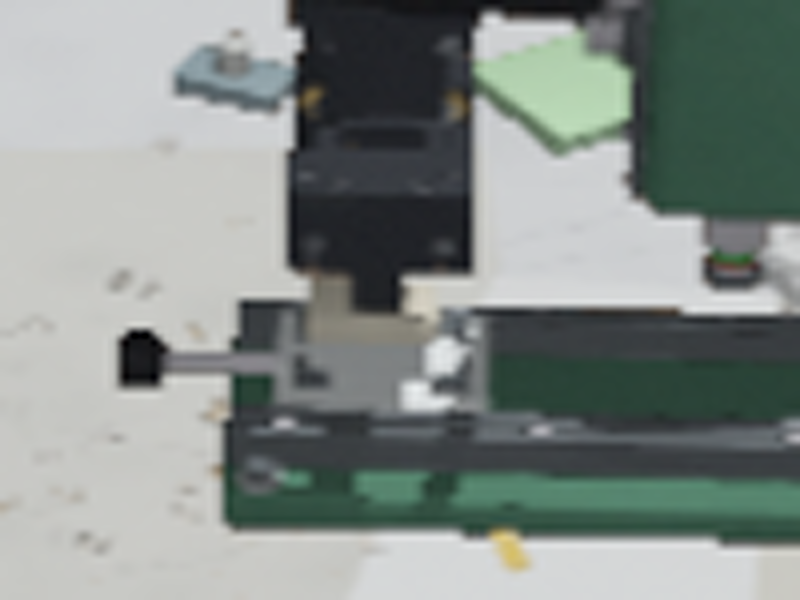

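The block hangs just above the nest, near face edge from crop (307,345) to about (440,345). The foot with its green and red rings shows at (733,260). I compute the offset before lowering.

```bash
python3 - <<'E'
from h import *
p,r=tool()
f=lambda P:np.round([(px("side",P)[0]-290+.44)*8,(px("side",P)[1]-220+.44)*7.5])
print([f([p[0]+s,p[1]-.015,p[2]-.0166]) for s in(-.025,.025)], f([p[0]-.025,p[1]+.015,p[2]-.0166+.012]),f([p[0]+.025,p[1]+.015,p[2]-.0166+.012]))
a=np.load("pics/s4.npz")['a']; print(a[262,325:352].tolist()); print(a[266,325:352].tolist())
E
```

```text
[array([311., 338.]), array([444., 343.])] [315. 272.] [447. 276.]
[[106, 109, 111], [112, 115, 116], [75, 78, 78], [105, 103, 96], [131, 128, 118], [131, 128, 118], [131, 129, 118], [131, 129, 117], [131, 129, 118], [132, 128, 118], [132, 129, 119], [132, 129, 119], [129, 126, 116], [127, 124, 114], [125, 122, 112], [124, 121, 111], [124, 121, 112], [126, 123, 113], [178, 175, 162], [182, 180, 169], [122, 125, 124], [101, 108, 113], [95, 102, 106], [117, 122, 125], [126, 131, 133], [100, 104, 105], [75, 78, 81]]
[[117, 120, 122], [124, 128, 129], [121, 124, 125], [122, 126, 127], [126, 130, 130], [125, 128, 129], [125, 128, 130], [126, 129, 130], [125, 129, 129], [126, 129, 130], [126, 129, 129], [125, 129, 129], [124, 129, 129], [125, 129, 129], [124, 129, 129], [125, 129, 129], [125, 128, 129], [125, 127, 129], [187, 191, 192], [219, 223, 224], [219, 223, 224], [207, 211, 212], [188, 191, 193], [162, 165, 167], [124, 128, 129], [107, 110, 111], [69, 74, 75]]
```

```bash
python3 -m handwheel '[{"tx":0.002,"ty":0,"tz":-0.001,"wx":0,"wy":0,"wz":0,"jaw":0},{"tx":0.002,"ty":0.006,"tz":-0.001,"wx":0,"wy":0,"wz":0,"jaw":0},{"tx":0.002,"ty":0.011,"tz":-0.001,"wx":0,"wy":0,"wz":0,"jaw":0},{"tx":0.002,"ty":0.015,"tz":-0.001,"wx":0,"wy":0,"wz":0,"jaw":0},{"tx":0.002,"ty":0.0175,"tz":-0.001,"wx":0,"wy":0,"wz":0,"jaw":0},{"tx":0.002,"ty":0.0175,"tz":-0.001,"wx":0,"wy":0,"wz":0,"jaw":0},{"tx":0.002,"ty":0.0175,"tz":-0.001,"wx":0,"wy":0,"wz":0,"jaw":0}]'
```

```text
time: 7.95
eef_pos: [0.5908, 0.0599, 0.0593]
ee_rot: [-89.9, -0.1, 1.4]
force: [2.5, 3.4, -0.8]
width: 0.015
```

```bash
python3 -m handwheel '[{"tx":0,"ty":0,"tz":0,"wx":0,"wy":0,"wz":0,"jaw":0.4},{"tx":0,"ty":0,"tz":0,"wx":0,"wy":0,"wz":0,"jaw":0.4},{"tx":0,"ty":0,"tz":0,"wx":0,"wy":0,"wz":0,"jaw":0.4},{"tx":0,"ty":0,"tz":0,"wx":0,"wy":0,"wz":0,"jaw":0.4},{"tx":0,"ty":-0.03,"tz":0,"wx":0,"wy":0,"wz":0,"jaw":0.4},{"tx":-0.02,"ty":-0.07,"tz":0,"wx":0,"wy":0,"wz":0,"jaw":0.4},{"tx":-0.07,"ty":-0.09,"tz":0,"wx":0,"wy":0,"wz":0,"jaw":0.4},{"tx":-0.12,"ty":-0.09,"tz":0,"wx":0,"wy":0,"wz":0,"jaw":0.2},{"tx":-0.15,"ty":-0.09,"tz":0,"wx":0,"wy":0,"wz":0,"jaw":0},{"tx":-0.15,"ty":-0.09,"tz":0,"wx":0,"wy":0,"wz":0,"jaw":0}]'
python3 - <<'E'
from h import *
np.set_printoptions(precision=4,suppress=True)
p,r=tool(); print(p,r.as_matrix(),env.read_state()["qpos"])
a,d=save("side","s5"); b,_=save("top","t5")
f=lambda a,x,y,w,h,k:cv2.resize(a[y:y+h,x:x+w,::-1],None,fx=k,fy=k,interpolation=cv2.INTER_CUBIC)
cv2.imwrite("pics/s5c.png",np.hstack([f(a,295,245,80,60,5),f(b,260,215,50,37.5.__int__(),8)[:296].copy() if 0 else cv2.resize(f(b,262,218,48,36,8),(400,300))]))
E
```

```text
time: 8.95
eef_pos: [0.4355, 0.0553, 0.1483]
ee_rot: [-90.0, 0.2, 1.4]
force: [0.5, 0.0, -0.3]
width: 0.0133
[0.4355 0.0553 0.1483] [[ 0.9997 -0.0034 -0.0244]
 [ 0.0244 -0.0004  0.9997]
 [-0.0034 -1.     -0.0003]] [  3.9959  -6.3979 124.9758  -0.0102  61.6179 -87.3985]
```

View pics/s5c.png

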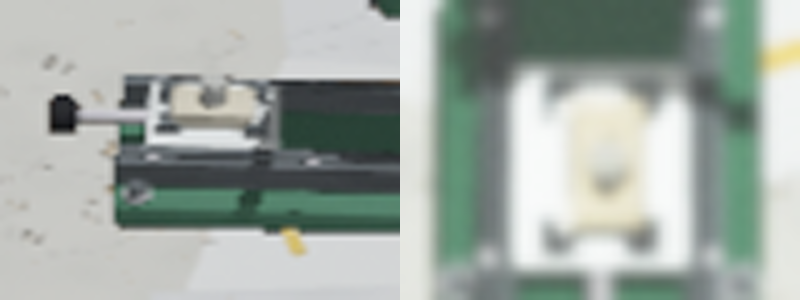

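The block sits in the nest between all four corner pieces (top crop: block centre (606,163), corners' centre about (602,165)). I tilt the closed tool 20° and lower it in front of the knob.

```bash
python3 -m handwheel '[{"tx":0,"ty":0,"tz":0.004,"wx":0,"wy":0,"wz":-8,"jaw":0},{"tx":0,"ty":0.02,"tz":0.004,"wx":0,"wy":0,"wz":-16,"jaw":0},{"tx":0.01,"ty":0.06,"tz":0.004,"wx":0,"wy":0,"wz":-20,"jaw":0},{"tx":0.02,"ty":0.09,"tz":0.004,"wx":0,"wy":0,"wz":-20,"jaw":0},{"tx":0.02,"ty":0.107,"tz":0.004,"wx":0,"wy":0,"wz":-20,"jaw":0},{"tx":0.02,"ty":0.107,"tz":0.004,"wx":0,"wy":0,"wz":-20,"jaw":0},{"tx":0.02,"ty":0.107,"tz":0.004,"wx":0,"wy":0,"wz":-20,"jaw":0}]'
python3 - <<'E'
from h import *
np.set_printoptions(precision=4,suppress=True)
p,r=tool(); print(p,r.as_matrix(),env.read_state()["qpos"]); print(r.inv().apply([.1,0,0]),r.inv().apply([0,.01,0]))
E
```

```text
time: 9.75
eef_pos: [0.4613, 0.0601, 0.0424]
ee_rot: [-90.0, -20.0, 1.4]
force: [0.7, -0.7, 0.3]
width: 0.0005
[0.4613 0.0601 0.0424] [[ 0.9396  0.3415 -0.024 ]
 [ 0.0226  0.0082  0.9997]
 [ 0.3416 -0.9398 -0.0001]] [  5.3532  -5.9311 140.5737  -3.1661  25.461  -83.4033]
[ 0.094   0.0342 -0.0024] [0.0002 0.0001 0.01  ]
```

```bash
python3 -m handwheel '[{"tx":0.0094,"ty":0.0034,"tz":0,"wx":0,"wy":0,"wz":0,"jaw":0},{"tx":0.0165,"ty":0.006,"tz":0,"wx":0,"wy":0,"wz":0,"jaw":0},{"tx":0.0212,"ty":0.0077,"tz":0,"wx":0,"wy":0,"wz":0,"jaw":0},{"tx":0.0282,"ty":0.0103,"tz":0,"wx":0,"wy":0,"wz":0,"jaw":0},{"tx":0.0376,"ty":0.0137,"tz":0,"wx":0,"wy":0,"wz":0,"jaw":0},{"tx":0.047,"ty":0.0171,"tz":0,"wx":0,"wy":0,"wz":0,"jaw":0},{"tx":0.0564,"ty":0.0205,"tz":0,"wx":0,"wy":0,"wz":0,"jaw":0},{"tx":0.0658,"ty":0.0239,"tz":0,"wx":0,"wy":0,"wz":0,"jaw":0},{"tx":0.0752,"ty":0.0274,"tz":0,"wx":0,"wy":0,"wz":0,"jaw":0},{"tx":0.0846,"ty":0.0308,"tz":0,"wx":0,"wy":0,"wz":0,"jaw":0}]'; python3 -m handwheel '[{"tx":0.0094,"ty":0.0034,"tz":0,"wx":0,"wy":0,"wz":0,"jaw":0},{"tx":0.0188,"ty":0.0068,"tz":0,"wx":0,"wy":0,"wz":0,"jaw":0},{"tx":0.0282,"ty":0.0103,"tz":0,"wx":0,"wy":0,"wz":0,"jaw":0},{"tx":0.0329,"ty":0.012,"tz":0,"wx":0,"wy":0,"wz":0,"jaw":0},{"tx":0.0376,"ty":0.0137,"tz":0,"wx":0,"wy":0,"wz":0,"jaw":0},{"tx":0.0376,"ty":0.0137,"tz":0,"wx":0,"wy":0,"wz":0,"jaw":0}]'
```

```text
time: 10.75
eef_pos: [0.5518, 0.062, 0.0434]
ee_rot: [-90.0, -20.1, 1.4]
force: [-4.1, -3.5, 5.6]
width: 0.0003
time: 11.35
eef_pos: [0.5918, 0.0631, 0.0432]
ee_rot: [-90.0, -20.1, 1.4]
force: [-1.3, -1.0, 2.3]
width: 0.0002
```

```bash
python3 -m handwheel '[{"tx":0.0047,"ty":0.0017,"tz":0,"wx":0,"wy":0,"wz":0,"jaw":0},{"tx":0.0094,"ty":0.0034,"tz":0,"wx":0,"wy":0,"wz":0,"jaw":0},{"tx":0.0132,"ty":0.0048,"tz":0,"wx":0,"wy":0,"wz":0,"jaw":0},{"tx":0.015,"ty":0.0055,"tz":0,"wx":0,"wy":0,"wz":0,"jaw":0}]'; python3 -m handwheel '[{"tx":0.0028,"ty":0.001,"tz":0,"wx":0,"wy":0,"wz":0,"jaw":0},{"tx":0.0056,"ty":0.002,"tz":0,"wx":0,"wy":0,"wz":0,"jaw":0},{"tx":0.0056,"ty":0.002,"tz":0,"wx":0,"wy":0,"wz":0,"jaw":0}]'
```

```text
time: 11.75
eef_pos: [0.6063, 0.0637, 0.0418]
ee_rot: [-90.0, -20.0, 1.4]
force: [-3.1, -0.8, 2.0]
width: 0.0004
time: 12.05
eef_pos: [0.6105, 0.0637, 0.0414]
ee_rot: [-90.0, -19.8, 1.4]
force: [-8.2, -0.8, 6.7]
width: 0.0005
```

```bash
python3 -m handwheel '[{"tx":0.0019,"ty":0.0007,"tz":0,"wx":0,"wy":0,"wz":0,"jaw":0},{"tx":0.0038,"ty":0.0014,"tz":0,"wx":0,"wy":0,"wz":0,"jaw":0},{"tx":0.0038,"ty":0.0014,"tz":0,"wx":0,"wy":0,"wz":0,"jaw":0},{"tx":0.0038,"ty":0.0014,"tz":0,"wx":0,"wy":0,"wz":0,"jaw":0}]'; python3 -m handwheel '[{"tx":0.0019,"ty":0.0007,"tz":0,"wx":0,"wy":0,"wz":0,"jaw":0},{"tx":0.0038,"ty":0.0014,"tz":0,"wx":0,"wy":0,"wz":0,"jaw":0},{"tx":0.0038,"ty":0.0014,"tz":0,"wx":0,"wy":0,"wz":0,"jaw":0},{"tx":0.0038,"ty":0.0014,"tz":0,"wx":0,"wy":0,"wz":0,"jaw":0}]'
```

```text
time: 12.45
eef_pos: [0.6109, 0.0637, 0.0404]
ee_rot: [-90.0, -19.4, 1.4]
force: [-22.5, -1.1, 18.3]
width: 0.0005
time: 12.85
eef_pos: [0.6111, 0.0637, 0.0391]
ee_rot: [-90.0, -18.9, 1.4]
force: [-36.2, -1.1, 29.7]
width: 0.0005
```

The slide stalled at tip x≈0.611 with force rising to 36 N, so it is home. I back off, rise and straighten the tool.

```bash
python3 -m handwheel '[{"tx":-0.02,"ty":-0.007,"tz":0,"wx":0,"wy":0,"wz":0,"jaw":0},{"tx":-0.06,"ty":-0.022,"tz":0,"wx":0,"wy":0,"wz":0,"jaw":0},{"tx":-0.1,"ty":-0.036,"tz":0,"wx":0,"wy":0,"wz":0,"jaw":0},{"tx":-0.087,"ty":-0.08,"tz":0,"wx":0,"wy":0,"wz":8,"jaw":0.3},{"tx":-0.07,"ty":-0.13,"tz":0,"wx":0,"wy":0,"wz":16,"jaw":0.6},{"tx":-0.05,"ty":-0.18,"tz":0,"wx":0,"wy":0,"wz":20,"jaw":0.8},{"tx":-0.035,"ty":-0.23,"tz":0,"wx":0,"wy":0,"wz":20,"jaw":0.8},{"tx":-0.02,"ty":-0.28,"tz":0,"wx":0,"wy":0,"wz":20,"jaw":0.8},{"tx":0.01,"ty":-0.36,"tz":0,"wx":0,"wy":0,"wz":20,"jaw":0.8},{"tx":0.01,"ty":-0.36,"tz":0,"wx":0,"wy":0,"wz":20,"jaw":0.8}]'
python3 - <<'E'
from h import *
np.set_printoptions(precision=4,suppress=True)
p,r=tool(); print(p,r.as_matrix(),env.read_state()["qpos"]); print(r.inv().apply(np.array([.608,-.094,.40])-p))
a,d=save("side","s6"); b,e=save("top","t6")
f=lambda a,x,y,w,h,k:cv2.resize(a[y:y+h,x:x+w,::-1],None,fx=k,fy=k,interpolation=cv2.INTER_CUBIC)
cv2.imwrite("pics/s6c.png",f(a,290,190,130,110,6))
E
```

```text
time: 13.85
eef_pos: [0.5072, 0.0614, 0.3666]
ee_rot: [-90.0, -0.1, 1.4]
force: [1.2, 0.4, 0.3]
width: 0.0543
[0.5072 0.0614 0.3666] [[ 0.9997  0.0024 -0.0243]
 [ 0.0243  0.0004  0.9997]
 [ 0.0024 -1.      0.0004]] [  4.1028  -6.067  101.3999   0.0137  84.5281 -87.2931]
[ 0.097  -0.0332 -0.1578]
```

View pics/s6c.png

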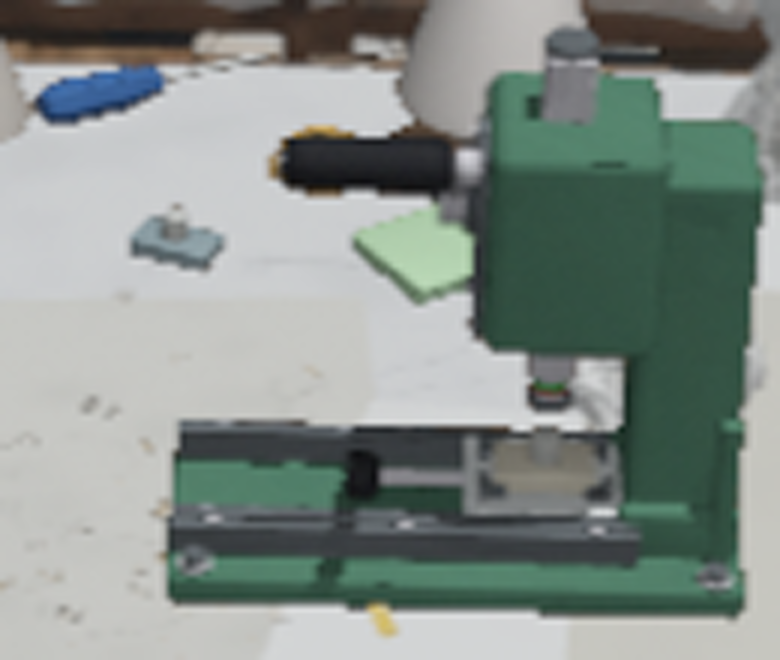

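The slide is home at crop (540,475), with the block in the nest and its pin under the foot at (550,400). The grip spans (282..452,165). I move over the grip.

```bash
python3 -m handwheel '[{"tx":0.01,"ty":-0.034,"tz":0,"wx":0,"wy":0,"wz":0,"jaw":0.8},{"tx":0.03,"ty":-0.034,"tz":-0.04,"wx":0,"wy":0,"wz":0,"jaw":0.8},{"tx":0.06,"ty":-0.034,"tz":-0.08,"wx":0,"wy":0,"wz":0,"jaw":0.8},{"tx":0.08,"ty":-0.034,"tz":-0.12,"wx":0,"wy":0,"wz":0,"jaw":0.8},{"tx":0.097,"ty":-0.034,"tz":-0.158,"wx":0,"wy":0,"wz":0,"jaw":0.8},{"tx":0.097,"ty":-0.034,"tz":-0.158,"wx":0,"wy":0,"wz":0,"jaw":0.8},{"tx":0.097,"ty":-0.034,"tz":-0.158,"wx":0,"wy":0,"wz":0,"jaw":0.8},{"tx":0.097,"ty":-0.034,"tz":-0.158,"wx":0,"wy":0,"wz":0,"jaw":0.8}]'
python3 - <<'E'
from h import *
np.set_printoptions(precision=4,suppress=True)
p,r=tool(); print(p,env.read_state()["qpos"])
t=np.load("pics/t6.npz")
a=t['a'][195:235,325:362].astype(int); m=(a.max(2)<75); v,u=np.nonzero(m); u=u+325;v=v+195; m2=(v>200); print("grip top px",np.median(u),u.min(),u.max(),v.min(),v.max(),m.sum())
for z in(.31,): print("top ray",onz("top",np.median(u),(v.min()+v.max())/2,z))
print("side ray y at x mid", onz("side",351,217.1,.31), "pred", px("side",[.6245,-.094,.31]),px("top",[.6245,-.094,.31]))
E
```

```text
time: 14.75
eef_pos: [0.6074, -0.0935, 0.3978]
ee_rot: [-90.0, 0.0, 1.4]
force: [0.6, 0.4, 0.4]
width: 0.0704
[ 0.6074 -0.0935  0.3978] [ -11.0988    5.4269   86.8011    0.0382   87.7927 -102.5153]
grip top px 341.0 341 344 202 224 43
top ray [ 0.6263 -0.0868  0.31  ]
side ray y at x mid [ 0.6271 -0.0938  0.31  ] pred (np.float64(349.9938962997831), np.float64(217.09541159745714)) (np.float64(343.61814746002653), np.float64(213.69414427373624))
```

```bash
python3 -m handwheel '[{"tx":0,"ty":0.04,"tz":0,"wx":0,"wy":0,"wz":0,"jaw":0.8},{"tx":0,"ty":0.08,"tz":0,"wx":0,"wy":0,"wz":0,"jaw":0.8},{"tx":0,"ty":0.105,"tz":0,"wx":0,"wy":0,"wz":0,"jaw":0.7},{"tx":0,"ty":0.105,"tz":0,"wx":0,"wy":0,"wz":0,"jaw":0.5},{"tx":0,"ty":0.105,"tz":0,"wx":0,"wy":0,"wz":0,"jaw":0.4},{"tx":0,"ty":0.105,"tz":0,"wx":0,"wy":0,"wz":0,"jaw":0.3},{"tx":0,"ty":0.105,"tz":0,"wx":0,"wy":0,"wz":0,"jaw":0.2},{"tx":0,"ty":0.105,"tz":0,"wx":0,"wy":0,"wz":0,"jaw":0.1},{"tx":0,"ty":0.105,"tz":0,"wx":0,"wy":0,"wz":0,"jaw":0},{"tx":0,"ty":0.105,"tz":0,"wx":0,"wy":0,"wz":0,"jaw":0}]'; python3 -m handwheel '[{"tx":0,"ty":0,"tz":0,"wx":0,"wy":0,"wz":0,"jaw":0},{"tx":0,"ty":0,"tz":0,"wx":0,"wy":0,"wz":0,"jaw":0},{"tx":0,"ty":0,"tz":0,"wx":0,"wy":0,"wz":0,"jaw":0}]'
```

```text
time: 15.75
eef_pos: [0.6085, -0.0943, 0.2942]
ee_rot: [-90.0, -0.2, 1.4]
force: [3.9, 2.6, 1.2]
width: 0.025
time: 16.05
eef_pos: [0.6084, -0.0946, 0.2938]
ee_rot: [-90.0, -0.1, 1.4]
force: [4.8, 1.3, 1.0]
width: 0.0251
```

```bash
python3 -m handwheel '[{"tx":0,"ty":0.019,"tz":-0.011,"wx":0,"wy":0,"wz":0,"jaw":0},{"tx":0,"ty":0.039,"tz":-0.02,"wx":0,"wy":0,"wz":0,"jaw":0},{"tx":0,"ty":0.06,"tz":-0.027,"wx":0,"wy":0,"wz":0,"jaw":0},{"tx":0,"ty":0.081,"tz":-0.032,"wx":0,"wy":0,"wz":0,"jaw":0},{"tx":0,"ty":0.103,"tz":-0.035,"wx":0,"wy":0,"wz":0,"jaw":0},{"tx":0,"ty":0.125,"tz":-0.0355,"wx":0,"wy":0,"wz":0,"jaw":0},{"tx":0,"ty":0.125,"tz":-0.0355,"wx":0,"wy":0,"wz":0,"jaw":0},{"tx":0,"ty":0.125,"tz":-0.0355,"wx":0,"wy":0,"wz":0,"jaw":0}]'
```

```text
time: 16.85
eef_pos: [0.6089, -0.1271, 0.1678]
ee_rot: [-89.7, -0.0, 1.4]
force: [3.3, 10.5, 3.3]
width: 0.0254
```

```bash
python3 -m handwheel '[{"tx":0,"ty":0.016,"tz":0.002,"wx":0,"wy":0,"wz":0,"jaw":0},{"tx":0,"ty":0.033,"tz":0.004,"wx":0,"wy":0,"wz":0,"jaw":0},{"tx":0,"ty":0.043,"tz":0.007,"wx":0,"wy":0,"wz":0,"jaw":0},{"tx":0,"ty":0.052,"tz":0.009,"wx":0,"wy":0,"wz":0,"jaw":0},{"tx":0,"ty":0.06,"tz":0.012,"wx":0,"wy":0,"wz":0,"jaw":0},{"tx":0,"ty":0.06,"tz":0.012,"wx":0,"wy":0,"wz":0,"jaw":0},{"tx":0,"ty":0.06,"tz":0.012,"wx":0,"wy":0,"wz":0,"jaw":0}]'
python3 - <<'E'
from h import *
np.set_printoptions(precision=4,suppress=True)
a,d=save("side","s7")
cv2.imwrite("pics/s7c.png",cv2.resize(a[225:285,350:430,::-1],None,fx=9,fy=9,interpolation=cv2.INTER_CUBIC))
E
```

```text
time: 17.55
eef_pos: [0.6089, -0.1163, 0.1095]
ee_rot: [-89.9, -0.1, 1.4]
force: [1.9, 6.8, 6.6]
width: 0.0247
```

View pics/s7c.png

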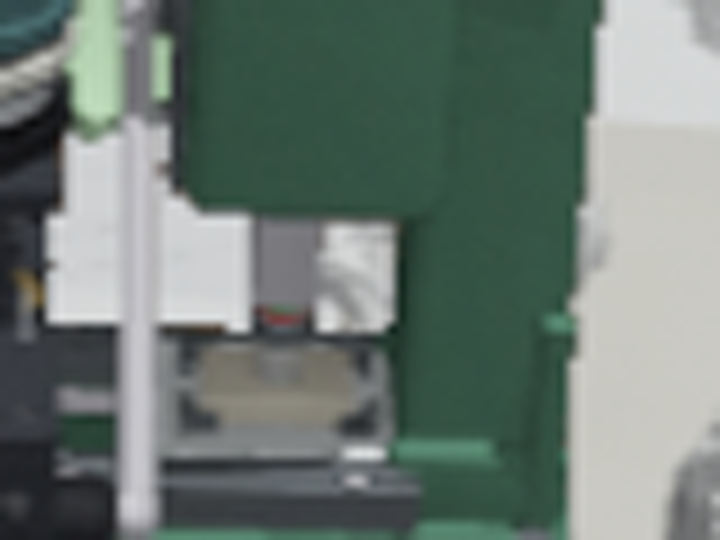

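The foot bears on the pin at crop (283,335), and the ring area at (283,315) shows red with a sliver of green. The geometry gives θ≈0.874, so about 4.9 mm. I check the pixel profile.

```bash
python3 - <<'E'
from h import *
for n,r in(("s6",(245,262)),("s7",(252,266))):
    a=np.load(f"pics/{n}.npz")['a']; print(n)
    for v in range(*r): print(v,a[v,379:384].tolist(),)
E
```

```text
s6
245 [[50, 79, 65], [49, 78, 65], [51, 80, 66], [50, 79, 65], [49, 78, 64]]
246 [[50, 80, 65], [50, 80, 66], [51, 79, 67], [50, 79, 65], [50, 78, 65]]
247 [[50, 78, 64], [49, 78, 64], [49, 78, 64], [49, 77, 63], [50, 77, 63]]
248 [[54, 74, 64], [50, 73, 63], [50, 73, 62], [50, 73, 63], [51, 73, 63]]
249 [[95, 100, 101], [85, 94, 92], [86, 94, 93], [85, 92, 91], [83, 92, 90]]
250 [[118, 118, 122], [118, 118, 122], [118, 118, 123], [117, 117, 121], [117, 116, 120]]
251 [[118, 117, 121], [118, 118, 122], [118, 118, 122], [117, 116, 120], [117, 116, 120]]
252 [[113, 115, 117], [116, 116, 120], [118, 117, 122], [116, 116, 120], [115, 115, 119]]
253 [[74, 95, 80], [95, 106, 101], [106, 111, 111], [108, 112, 111], [100, 109, 104]]
254 [[57, 79, 45], [58, 99, 58], [63, 104, 66], [55, 102, 59], [52, 88, 46]]
255 [[84, 69, 67], [92, 69, 61], [89, 70, 57], [80, 76, 57], [83, 68, 59]]
256 [[77, 79, 82], [101, 101, 105], [109, 101, 105], [109, 100, 103], [94, 94, 98]]
257 [[55, 58, 60], [53, 57, 60], [53, 56, 60], [54, 58, 61], [57, 60, 62]]
258 [[117, 118, 118], [113, 115, 117], [114, 116, 117
[... 793 characters left out ...]
22, 121, 126], [119, 119, 124], [120, 119, 123]]
258 [[118, 116, 120], [118, 119, 121], [117, 119, 121], [118, 119, 121], [117, 117, 120]]
259 [[98, 79, 75], [89, 95, 77], [90, 105, 88], [96, 105, 95], [102, 100, 96]]
260 [[98, 75, 78], [112, 63, 64], [115, 64, 66], [112, 71, 72], [91, 71, 73]]
261 [[59, 62, 66], [83, 85, 89], [91, 92, 97], [82, 84, 87], [69, 73, 76]]
262 [[62, 65, 68], [61, 66, 69], [62, 66, 69], [63, 67, 70], [61, 64, 67]]
263 [[91, 93, 93], [84, 87, 88], [86, 89, 90], [89, 91, 91], [90, 92, 91]]
264 [[112, 114, 112], [119, 120, 119], [121, 122, 121], [117, 118, 115], [111, 111, 105]]
265 [[109, 110, 108], [116, 117, 116], [117, 118, 116], [113, 114, 111], [112, 111, 105]]
```

```bash
python3 -m handwheel '[{"tx":0,"ty":0.006,"tz":0.002,"wx":0,"wy":0,"wz":0,"jaw":0},{"tx":0,"ty":0.012,"tz":0.004,"wx":0,"wy":0,"wz":0,"jaw":0},{"tx":0,"ty":0.012,"tz":0.004,"wx":0,"wy":0,"wz":0,"jaw":0},{"tx":0,"ty":0.012,"tz":0.004,"wx":0,"wy":0,"wz":0,"jaw":0},{"tx":0,"ty":0.012,"tz":0.004,"wx":0,"wy":0,"wz":0,"jaw":0}]'
python3 - <<'E'
from h import *
a,d=save("side","s8"); A=np.mean([env.snapshot("side")[0] for _ in range(6)],0)
for v in range(256,266): print(v,A[v,380:383].mean(0).round())
cv2.imwrite("pics/s8c.png",cv2.resize(a[240:280,360:410,::-1],None,fx=14,fy=14,interpolation=cv2.INTER_CUBIC))
s=env.read_state(); z=s["eef_pos"][2]; c=.3098-(.2938-z); th=np.radians(33)-np.arcsin((c-.19)/.22); print(s["eef_pos"],th,(th-.67)*24)
E
```

```text
time: 18.1
eef_pos: [0.6088, -0.1122, 0.098]
ee_rot: [-89.9, -0.1, 1.4]
force: [0.5, 6.8, 8.1]
width: 0.0251
256 [121. 121. 125.]
257 [121. 120. 125.]
258 [122. 122. 126.]
259 [127. 122. 126.]
260 [113.  66.  67.]
261 [86. 87. 91.]
262 [62. 66. 69.]
263 [86. 89. 89.]
264 [119. 120. 119.]
265 [116. 116. 114.]
[ 0.60884263 -0.11224011  0.09809266] 0.9282329918732024 6.197591804956857
```

View pics/s8c.png

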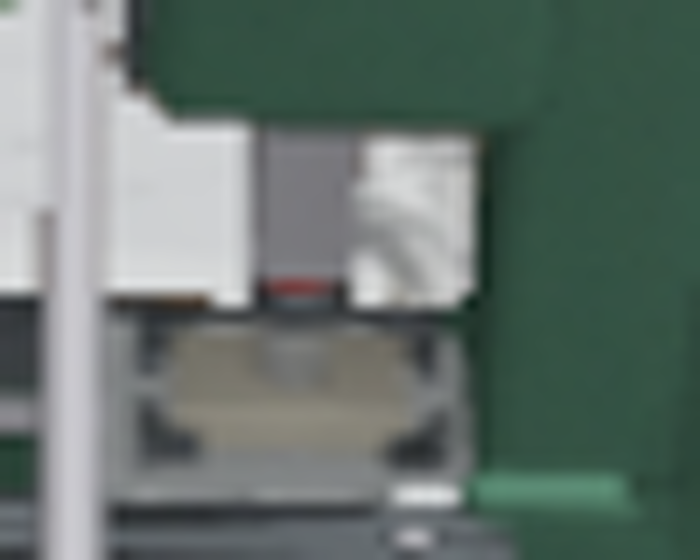

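Green has just gone behind the ram rim. That rim hides about 1.6 mm of the stem at this view angle. The red ring shows undiminished at crop (300,287), which fits the 6.2 mm from lever geometry, and the block is flat in the nest. I hand in while holding.

```bash
python3 -c "
from station import env
s=env.read_state();print(s['time'],s['eef_pos'],s['force'],s['width']);print(env.finish_job())"
```

```text
18.45 [ 0.60884263 -0.11224011  0.09809266] [0.19213064 8.52571388 7.76995399] 0.025256750097992466
the job is handed in; nothing more can be done
None
```

The job is handed in at 18.45 s, with the gripper still holding the lever grip. I got no verdict back.

**What I did**
- I squared the cream block with a light squeeze across its width and picked it up by the pin.
- I set it in the nest and let go. The picture afterwards showed it flat between all four corner pieces.
- I pushed the knob until the slide stalled, with the push force reaching 36 N, and a picture confirmed it home under the ram.
- I gripped the lever and followed its arc down until the foot bore on the pin.

**Last checks**
- **Lever angle:** it works out at 0.928 rad, which puts the foot 6.2 mm into the ram, taking contact at 0.67 rad.
- **Rings:** in the last picture no green shows and the red ring is fully visible. The ram's rim hides roughly 1.6 mm of the stem from that camera, so this fits about 6.2–6.4 mm.
- **Block and grip:** the block lies flat in the nest. The wrist reads a steady 8 N or so in each of y and z, and the jaws are closed on the grip at 25 mm.

**Where checks failed or disagreed**
- My first move call was refused because its rows lacked some keys. The arm did not move.
- The image is too coarse to measure the foot closely: the picture before the final pull suggested 3.3–5 mm, against 4.9 mm from the lever geometry.
- The two cameras differed by 2–3 mm on the nest position, and by up to 7 mm on the grip. Neither got in the way of the placing or the grip.
- I did not re-measure the blue block and the other loose things at the end.

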